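# Bolt the small sample box

### The arm

A 6-joint arm with a two-finger parallel gripper is mounted at the origin on a cart in front of the work surface, level with it; the furniture and walls round the work are solid. World frame = base frame: x ahead of the robot, y to its left, z up, the work surface at z = 0. Lengths are in mm, angles in rad, forces in N, time in s.
With the tool pointing down it reaches from about 350 to 775 mm from the base axis. Payload 7.3 kg.
Tool frame: the origin (TCP) lies at the very end of the fingers, on their centre line; the grasp point (between the pads) lies 19 mm behind it (bot.tcp_to_grasp is the distance from the TCP to the grasp point, in mm); z points along the fingers, y is the direction in which the jaws open and shut (so a half turn about z gives the same grasp; the last joint's range is limited). The gripper opens to 92 mm and grips with 3 to 60 N. Pads are 19 mm wide; open, the fingers measure 130 mm over their backs; the gripper's body (75 mm by 190 mm) begins 47 mm behind the grasp point.
Start: joints at [-1.293, 0.342, 1.524, -0, 1.275, -0.146], TCP at [215.918, -478.565, 226.741] pointing down, gripper open.
Joint ranges: [-2.53, 2.53], [-0.77, 2.02], [0.04, 2.7], [-1, 4.14], [0.28, 2.66], [-3.11, 3.11]. Speed limits (rad/s): [2.57, 2.57, 3.14, 3.14, 3.14, 3.14].

### API

Orientations are given as [roll, pitch, yaw] about the fixed x, y, z axes, in that order (R = Rz(yaw) Ry(pitch) Rx(roll)).
In Python, from plant import bot gives the robot as it stands. The module is installed in compiled form; this text tells all that it offers.
- The arm moves only by the tool carry_out, never from a script. Its argument "motion" is a list of rows, each a list of 5 numbers: the closure, from 0 (fully open) to 1 (shut), then the shift along the tool's x, y, z in mm, then the turn about the tool's z in degrees. In form: [[claw, dx, dy, dz, spin], ...]. A call has 1 to 10 rows; each row is the pose to reach, as a shift and turn from the pose measured when the call began, along the tool's axes at that moment; what a row does not reach only later rows make up. A row lasts 1/8 s, in which the tool goes at most 62.5 mm and 10.7 degrees, less where a joint would pass 70% of its speed; a pose out of reach is approached as far as the arm can. A call with a gripper value outside its range is refused whole. The fingers move at their own pace and stop on an object; the grip force is fixed at half the most. Time passes only in rows, so rows that repeat a pose let the fingers close. It gives the time, the measured TCP pose, the force and the opening at its end, in the units of the state.
- bot.get_obs(): the state, without advancing time (a new reading comes with each control period).
- bot.capture(name): name is "scene" or "top" or "wrist"; returns a dict with "color" (384x512x3 uint8, red, green, blue), "depth" (384x512 float32, mm along the optical axis (not along the pixel's ray), 0 where there is no reading), "K" (3x3 intrinsics, pixels), "camera_from_world" (4x4, takes a point from world to camera coordinates). Camera axes: x right, y down, z forward; pixel columns grow to the right and rows downward; lengths in mm; the calibration is good to about 2 mm. The wrist camera is an equidistant fisheye: a pixel r from the principal point sees the ray r / f radians off the axis. A picture is of the moment at which its call begins.
- bot.close_job(): hands the job in, once; it reports no verdict.
The state is a dict: "time": time; "joint_positions": joint angles; "dq": joint speeds; "tau": joint torques, N m; "tool_pos": TCP position; "tcp_rot": TCP orientation; "contact_force": force on the tool from outside, world axes, zero at the start; "moment": the same for the moment, N m; "grip_width": finger opening in mm.
Only numpy, scipy, OpenCV 4.12 (cv2) and the standard library are available. Lean on these libraries where they do the work, as an engineer would, in place of code of your own. Each camera call takes 0.05 s, during which the arm holds its last target.

### The job

The smaller of the two grey steel sample boxes is going into storage: slide the bolt on its lid all the way home into its keeper. The larger box is still in use, so leave its bolt drawn back as it is.

Things in the scene. Friction and masses are not known exactly. Their poses are not given: they have to be found in the camera images.
- small_bolt (a joint): Sliding bolt on the lid of the smaller box (a fixed grey steel box 130 mm wide, 200 mm long, 80 mm tall to the lid). Travel in m: 0 = fully drawn back, 0.05 = fully home in its keeper against the stop; starts between 0 and 0.008. It slides level, along the box's length, with about 3 N of friction, has no spring and stays where it is left.
- small_knob (a point): Centre of the upright round steel knob on that bolt, moving with it. Knob 17 mm across, 34 mm tall: from 18 mm below to 16 mm above this point, which is 42 mm above the lid. The track's top, 27 mm wide, is 24 mm below this point. The point's y axis is level and points along the track towards the keeper, the way that drives the bolt home; z is up.
- small_keeper (a point): Centre of the bore of the smaller box's keeper, a steel staple 27 mm wide, 20 mm long and 18 mm tall on the box's fixed end strip, across the lid's seam from the bolt and in line with the track; the bolt's rod slides into it. Measured level, it is 107 mm from the knob's centre with the bolt drawn back, 57 mm with it home. Axes as small_knob.
- large_knob (a point): Centre of the same kind of knob on the bolt of the larger box (fixed, same grey steel and bolt hardware, 180 mm wide, 270 mm long, 110 mm tall), which is drawn back too and is to be left as it is. Axes as small_knob.

How it is judged (in metres and radians):
At the end, for the whole second after the job is handed in: The smaller box's bolt is home in its keeper (travel over 40 mm of the 50 mm) and at rest, and the larger box's bolt is within 10 mm of where it was at the start (value of joint small_bolt above 0.04 m and velocity of joint small_bolt between -0.01 and 0.01 m/s and distance of large_knob from where it was at the start of the episode below 0.01 m); the robot touches nothing.
It fails at once if the larger box's bolt is moved by more than 10 mm (distance of large_knob from where it was at the start of the episode above 0.01 m).
It also fails if it takes over 32 s, if anything falls off the work surface, if the arm or the gripper's body presses on something with over 40 N, if the wrist force passes 120 N, or if a joint passes its speed limit or range.

## Working session

There is one attempt and no reset: what is moved stays moved. The work goes in short steps, Python scripts to look and compute and a tool call to move; the robot and the scene stay as the last step left them, time stands still between calls to the robot, and variables do not carry over. Pictures are saved under pics/ and viewed, and the job is handed in when it is done.

Besides the shell and the picture viewer there is one more tool, called by a JSON object that holds its "name" and its "arguments", one argument or row to a line. carry_out: Moves the arm, as the interface text tells. Its arguments: {"type":"object","properties":{"motion":{"type":"array","items":{"type":"array","items":{"type":"number"}}}},"required":["motion"]}

```bash
mkdir -p pics; python3 - <<'E'
from plant import bot
import cv2, numpy as np
o=bot.get_obs(); print(o)
for n in ("scene","top","wrist"):
    c=bot.capture(n); cv2.imwrite(f"pics/{n}0.png",c["color"][:,:,::-1]); np.savez(f"{n}0.npz",**c)
    print(n,c["K"].tolist(),np.round(c["camera_from_world"],3).tolist())
E
```

```text
{'time': 0.0, 'joint_positions': array([-1.29300517e+00,  3.42706494e-01,  1.52501622e+00, -2.98535085e-06,
        1.27537868e+00, -1.46020946e-01]), 'dq': array([-0.00185029, -0.00021703, -0.00094594, -0.00018327, -0.00108706,
        0.00022371]), 'tau': array([ 1.01483653e-03, -4.31233478e+01, -2.44216472e+01,  7.17783440e-02,
        5.60102658e-02, -1.20362083e-04]), 'tool_pos': array([ 215.79834792, -478.15802326,  226.05365741]), 'tcp_rot': array([-3.14009956e+00, -2.16700906e-04,  4.23812816e-01]), 'contact_force': array([-0.4400058 , -0.0391704 ,  0.05930434]), 'moment': array([ 0.0218794 , -0.00147888, -0.0190119 ]), 'grip_width': 91.8685843173656}
scene [[424.1435610344103, 0.0, 258.0504706691903], [0.0, 424.1435610344103, 195.0019289186064], [0.0, 0.0, 1.0]] [[-0.483, -0.876, 0.008, 257.096], [-0.439, 0.234, -0.867, 362.091], [0.757, -0.423, -0.498, 679.615], [0.0, 0.0, 0.0, 1.0]]
top [[351.01262113631503, 0.0, 252.53853940399912], [0.0, 351.01262113631503, 182.7572642266869], [0.0, 0.0, 1.0]] [[-0.007, -1.0, 0.014, -0.145], [-0.994, 0.005, -0.109, 541.037], [0.109, -0.014, -0.994, 944.587], [0.0, 0.0, 0.0, 1.0]]
wrist [[297.3186396354542, 0.0, 255.8474585650817], [0.0, 297.3186396354542, 189.8059870260305], [0.0, 0.0, 1.0]] [[0.412, -0.911, -0.001, -524.579], [-0.878, -0.397, 0.267, -33.756], [-0.244, -0.109, -0.964, 389.853], [0.0, 0.0, 0.0, 1.0]]
```

View pics/scene0.png

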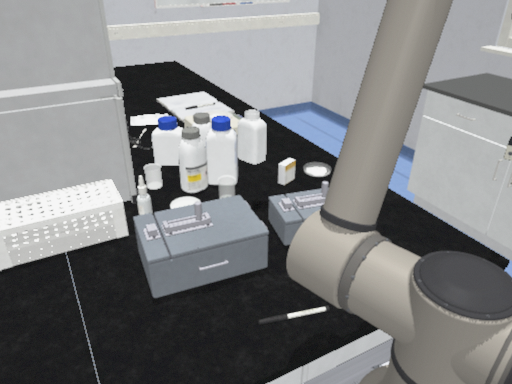

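View pics/top0.png

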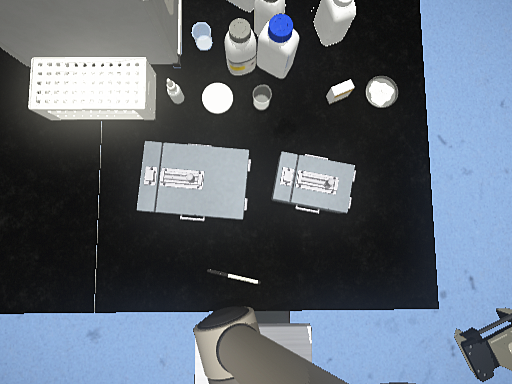

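View pics/wrist0.png

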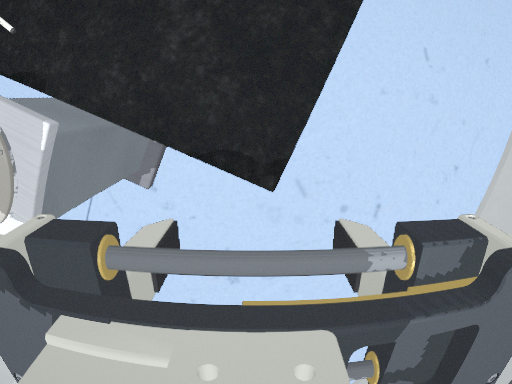

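```bash
cat > h.py <<'E'
import numpy as np
def load(n): return dict(np.load(n+".npz"))
def pix(c,P):
    T=c["camera_from_world"];q=T[:3,:3]@np.asarray(P,float)+T[:3,3];K=c["K"]
    return K[0,0]*q[0]/q[2]+K[0,2],K[1,1]*q[1]/q[2]+K[1,2]
def ray(c,u,v):
    T=c["camera_from_world"];R=T[:3,:3];o=-R.T@T[:3,3]
    return o,R.T@np.linalg.solve(c["K"],[u,v,1.])
def plane(c,u,v,z):
    o,d=ray(c,u,v);return o+d*(z-o[2])/d[2]
def dep(c,u,v):
    o,d=ray(c,u,v);return o+d*c["depth"][int(round(v)),int(round(u))]
def tri(r):
    A=np.zeros((3,3));b=np.zeros(3)
    for o,d in r:
        d=d/np.linalg.norm(d);M=np.eye(3)-np.outer(d,d);A+=M;b+=M@o
    return np.linalg.solve(A,b)
E
python3 - <<'E'
from h import *
import cv2
t=load("top0");s=load("scene0")
a=cv2.resize(t["color"][140:225,265:365],None,fx=7,fy=7,interpolation=cv2.INTER_NEAREST)
cv2.imwrite("pics/topz.png",a[:,:,::-1])
a=cv2.resize(s["color"][170:250,260:350],None,fx=7,fy=7,interpolation=cv2.INTER_NEAREST)
cv2.imwrite("pics/scenez.png",a[:,:,::-1])
E
```

```text
(no output)
```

View pics/topz.png

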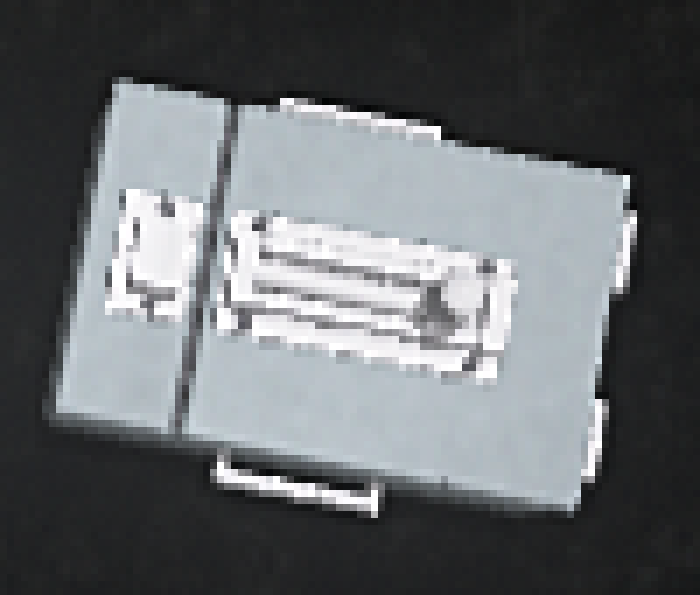

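View pics/scenez.png

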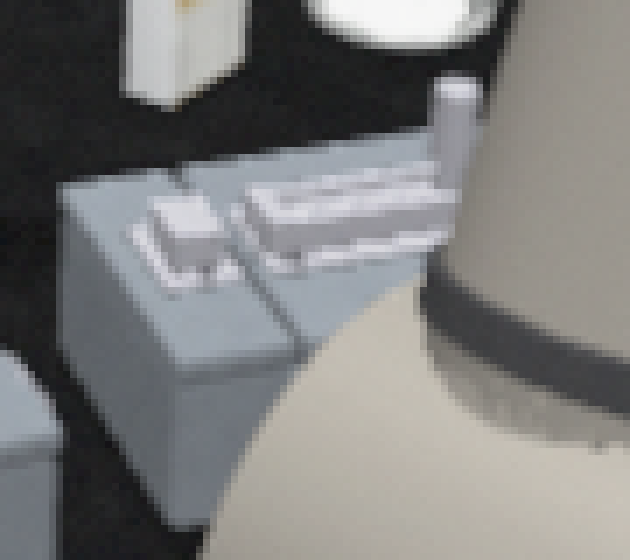

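```bash
python3 - <<'E'
from h import *
t=load("top0");s=load("scene0")
f=lambda x,y:(265+x/7-.5,140+y/7-.5)
k=f(461,286); print("knobtop plane138",plane(t,*k,138), "depth",dep(t,*k))
ks=(260+458/7-.5,170+88/7-.5)
print("scene",plane(s,*ks,138),"tri",tri([ray(t,*k),ray(s,*ks)]))
# lid corners
C=[plane(t,*f(*p),80) for p in [(112,80),(632,178),(575,510),(52,415)]]
print(np.round(C,1)); C=np.array(C)
print([np.linalg.norm(C[i]-C[(i+1)%4]) for i in range(4)], "ctr",C.mean(0))
d=(C[0]-C[1]+C[3]-C[2]);print("axis yaw",np.arctan2(d[1],d[0]), d/np.linalg.norm(d))
ke=f(158,247);print("keeper",plane(t,*ke,100),dep(t,*ke))
tr=f(365,298);print("track",plane(t,*tr,98),dep(t,*tr))
K2=s;ke=(260+188/7-.5,170+217/7-.5);print("keeper scene",plane(s,*ke,100))
L=[plane(t,u,v,110) for u,v in [(147,142),(250,150),(244,218),(138,210)]];print(np.round(L,1))
lk=(197,180);print("lk",plane(t,*lk,168))
for n in [(u,v) for u in (455,462,470) for v in (275,286,297)]: print(n,np.round(dep(t,*f(*n)),1))
E
```

```text
knobtop plane138 [ 534.10487157 -194.45160216  138.        ] depth [ 534.33625067 -194.93136548  135.98602834]
scene [ 525.34863715 -191.1412753   138.        ] tri [ 534.08664568 -196.77656303  132.39547277]
[[ 620.3  -77.7   80. ]
 [ 581.7 -274.6   80. ]
 [ 456.3 -248.4   80. ]
 [ 493.   -53.3   80. ]]
[np.float64(200.64899870115386), np.float64(128.08050896566596), np.float64(198.54635464015337), np.float64(129.57444646612635)] ctr [ 537.80245213 -163.4927194    80.        ]
axis yaw 1.3810143518377216 [0.18864479 0.98204539 0.        ]
keeper [553.55231456 -91.8137126  100.        ] [553.49800122 -91.76677916 100.41243952]
track [ 534.42879551 -168.27311031   98.        ] [ 534.65742462 -168.68521952   95.92417737]
keeper scene [546.91285008 -89.65487276 100.        ]
[[638.9 267.8 110. ]
 [617.    3.6 110. ]
 [443.2  19.8 110. ]
 [465.  285.9 110. ]]
lk [533.20702889 130.35415718 168.        ]
(455, 275) [ 538.3 -193.1  135.4]
(455, 286) [ 534.4 -192.8  136. ]
(455, 297) [ 530.3 -192.5  136.9]
(462, 275) [ 538.3 -195.5  135.4]
(462, 286) [ 534.3 -195.3  136. ]
(462, 297) [ 530.3 -194.9  136.9]
(470, 275) [ 538.3 -198.3  135.7]
(470, 286) [ 533.9 -197.3  139.5]
(470, 297) [ 530.  -197.1  139.9]
```

The top view shows the small box at pixels 275–355 × 152–213. Its knob top is near (331,180) and its keeper near (287,175). The scene view shows the knob top at (325,182).

The lid measures about 200 × 129 mm and knob to keeper is about 105 mm, both as specified. The push direction is about (0.19, 0.98). I'll move above a point behind the knob with the jaws shut and the tool x axis along the track.

{"name": "carry_out", "arguments": {
  "motion": [
    [0.3, 48, -12, 0, -7],
    [0.6, 96, -24, 0, -14],
    [1, 144, -35, 0, -21],
    [1, 192, -47, 0, -28],
    [1, 240, -58, 0, -35],
    [1, 288, -70, 0, -42],
    [1, 336, -82, 0, -49],
    [1, 381, -93, 0, -55],
    [1, 381, -93, 0, -55],
    [1, 381, -93, 0, -55]
  ]
}}

```text
time: 1.4
tool_pos: [524.4, -236.9, 225.9]
tcp_rot: [-3.14, -0.001, 1.383]
contact_force: [0.2, -0.7, -0.2]
grip_width: 0.8
```

```bash
python3 - <<'E'
from plant import bot
import cv2, numpy as np
o=bot.get_obs(); print(o["time"],o["tool_pos"],o["tcp_rot"],o["grip_width"],o["contact_force"])
for n in ("scene","top","wrist"):
    c=bot.capture(n); cv2.imwrite(f"pics/{n}1.png",c["color"][:,:,::-1]); np.savez(f"{n}1.npz",**c)
E
```

```text
1.4 [ 524.36709835 -236.92031781  225.93983484] [-3.13988376e+00 -9.49634562e-04  1.38322074e+00] 0.7536736575962267 [ 0.19312192 -0.74685989 -0.19598716]
```

View pics/wrist1.png

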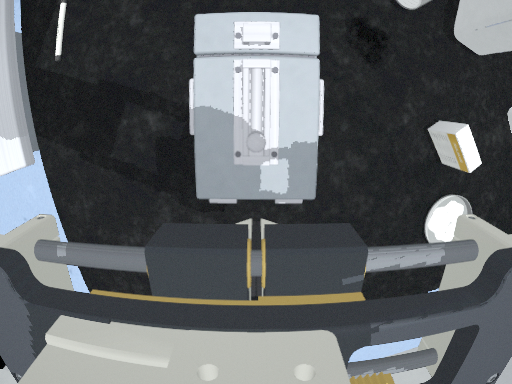

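View pics/scene1.png

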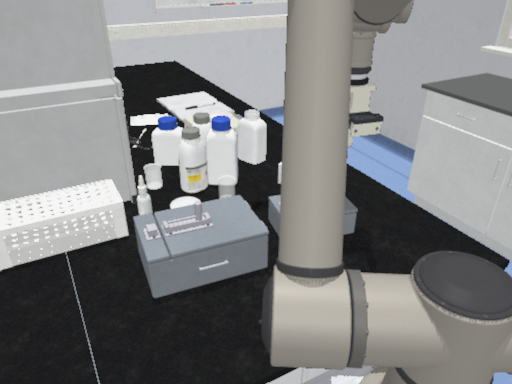

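```bash
python3 - <<'E'
from h import *
import cv2
c=load("wrist1")
a=cv2.resize(c["color"][100:250,200:330],None,fx=5,fy=4,interpolation=cv2.INTER_CUBIC)
a=cv2.resize(c["color"][100:220,190:330],None,fx=5,fy=5,interpolation=cv2.INTER_CUBIC)
cv2.imwrite("pics/wz.png",a[:,:,::-1])
T=c["camera_from_world"];R=T[:3,:3];o=-R.T@T[:3,3];K=c["K"];print("cam",o,R[2])
def wp(u,v,z):
    x,y=u-K[0,2],v-K[1,2];r=np.hypot(x,y);th=r/K[0,0]
    d=R.T@np.array([np.sin(th)*x/r,np.sin(th)*y/r,np.cos(th)]);return o+d*(z-o[2])/d[2]
for v in (134,138,142,146,150): print(v,wp(256.5,v,138))
print("keeper top",wp(257,36,100))
E
```

```text
cam [ 538.02998261 -167.63095449  384.38022922] [-0.05220612 -0.26061979 -0.96402897]
134 [ 534.18173293 -187.33911407  138.        ]
138 [ 533.55692464 -190.62073842  138.        ]
142 [ 532.93058037 -193.9107799   138.        ]
146 [ 532.30246658 -197.21046683  138.        ]
150 [ 531.67234709 -200.52104175  138.        ]
keeper top [551.89464278 -96.8786276  100.        ]
```

View pics/wz.png

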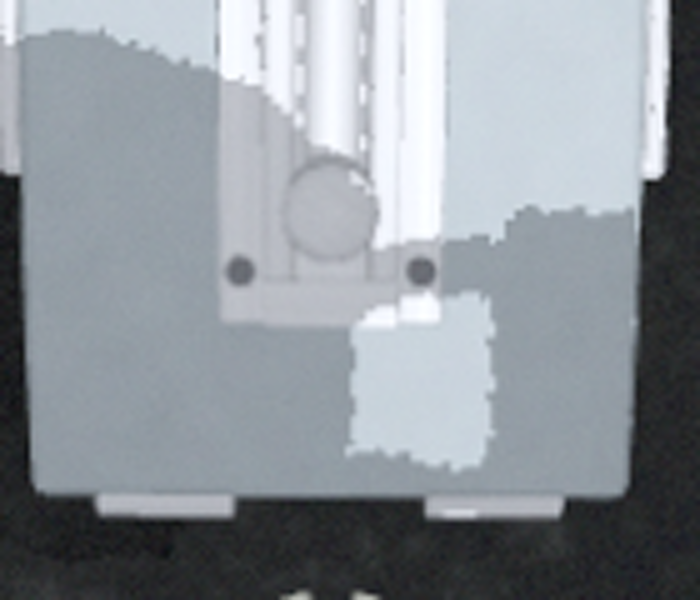

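The wrist view puts the knob top at pixel (255.5,141.5), which gives (533,-193.5). That agrees with the top view, and the lateral offset from the fingers is below 1 mm. I'll descend behind it, then push.

{"name": "carry_out", "arguments": {
  "motion": [
    [1, 0, 0, 40, 0],
    [1, 0, 0, 80, 0],
    [1, 0, 0, 105, 0],
    [1, 0, 0, 112, 0],
    [1, 0, 0, 112, 0],
    [1, 0, 0, 112, 0]
  ]
}}

```text
time: 2.3
tool_pos: [524.5, -238.3, 115.8]
tcp_rot: [3.14, 0.0, 1.381]
contact_force: [0.3, 0.3, -0.3]
grip_width: 0.5
```

{"name": "carry_out", "arguments": {
  "motion": [
    [1, 8, 0, 0, 0],
    [1, 16, 0, 0, 0],
    [1, 22, 0, 0, 0],
    [1, 28, 0, 0, 0],
    [1, 34, 0, 0, 0],
    [1, 40, 0, 0, 0],
    [1, 46, 0, 0, 0],
    [1, 50, 0, 0, 0],
    [1, 50, 0, 0, 0]
  ]
}}

```text
time: 3.42
tool_pos: [534.1, -188.6, 115.8]
tcp_rot: [3.14, -0.001, 1.381]
contact_force: [0.5, -0.3, -0.3]
grip_width: 0.5
```

```bash
python3 - <<'E'
from plant import bot
import cv2, numpy as np
o=bot.get_obs(); print(o["time"],o["tool_pos"],o["tcp_rot"],o["grip_width"],o["contact_force"])
for n in ("top","wrist"):
    c=bot.capture(n); cv2.imwrite(f"pics/{n}2.png",c["color"][:,:,::-1]); np.savez(f"{n}2.npz",**c)
E
```

```text
3.425 [ 534.08238355 -188.5504249   115.77266508] [ 3.14014281e+00 -6.28274903e-04  1.38149237e+00] 0.4797164719117396 [ 0.49870118 -0.25761895 -0.25849487]
```

View pics/wrist2.png

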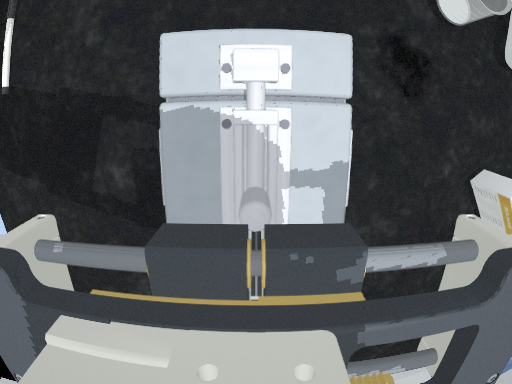

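The wrist view shows the knob at (256,205) against the fingers. The rod is crossing the seam to the keeper at (256,65). About 22–25 mm is left, so I'll continue gently.

{"name": "carry_out", "arguments": {
  "motion": [
    [1, 5, 0, 0, 0],
    [1, 10, 0, 0, 0],
    [1, 15, 0, 0, 0],
    [1, 18, 0, 0, 0],
    [1, 20, 0, 0, 0],
    [1, 20, 0, 0, 0]
  ]
}}

```text
time: 4.28
tool_pos: [537.6, -168.6, 115.5]
tcp_rot: [3.141, -0.001, 1.381]
contact_force: [1.9, -1.7, 0.4]
grip_width: 0.9
```

```bash
python3 - <<'E'
from plant import bot
import cv2, numpy as np
o=bot.get_obs(); print(o["time"],o["tool_pos"],o["contact_force"])
for n in ("top","wrist"):
    c=bot.capture(n); cv2.imwrite(f"pics/{n}3.png",c["color"][:,:,::-1]); np.savez(f"{n}3.npz",**c)
E
```

```text
4.275 [ 537.64816601 -168.55406954  115.54649724] [ 1.89278447 -1.68562501  0.3825146 ]
```

View pics/wrist3.png

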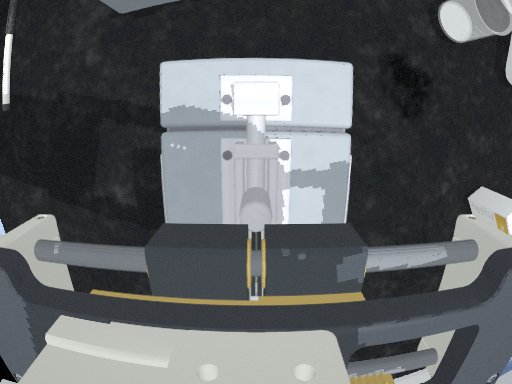

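{"name": "carry_out", "arguments": {
  "motion": [
    [1, 2, 0, 0, 0],
    [1, 4, 0, 0, 0],
    [1, 4, 0, 0, 0]
  ]
}}

```text
time: 4.75
tool_pos: [538.1, -165.8, 115.6]
tcp_rot: [3.141, 0.001, 1.381]
contact_force: [-1.8, -7.3, -0.3]
grip_width: 0.4
```

{"name": "carry_out", "arguments": {
  "motion": [
    [1, 1, 0, 0, 0],
    [1, 2, 0, 0, 0],
    [1, 2, 0, 0, 0]
  ]
}}

```text
time: 5.12
tool_pos: [538.1, -165.7, 115.6]
tcp_rot: [3.141, 0.004, 1.381]
contact_force: [-2.5, -9.2, -0.3]
grip_width: 0.6
```

The tool has stalled at y = -165.7 with the force rising to about 9 N. Home was predicted at about -167, so this is the stop. I'll back off, rise and check.

{"name": "carry_out", "arguments": {
  "motion": [
    [1, -8, 0, 0, 0],
    [1, -20, 0, 0, 0],
    [1, -35, 0, 0, 0],
    [1, -35, 0, -30, 0],
    [1, -35, 0, -70, 0],
    [1, -60, 0, -110, 0],
    [1, -100, 0, -110, 0],
    [1, -100, 0, -110, 0],
    [1, -100, 0, -110, 0]
  ]
}}

```text
time: 6.25
tool_pos: [518.9, -263.5, 225.5]
tcp_rot: [-3.141, 0.003, 1.38]
contact_force: [0.5, 0.4, 0.7]
grip_width: 0.6
```

```bash
python3 - <<'E'
from plant import bot
from h import *
import cv2, numpy as np
o=bot.get_obs(); print(o["time"],o["tool_pos"],o["contact_force"],abs(o["dq"]).max())
for n in ("top","wrist"):
    c=bot.capture(n); cv2.imwrite(f"pics/{n}4.png",c["color"][:,:,::-1]); np.savez(f"{n}4.npz",**c)
t0=load("top0");t=load("top4")
A=np.vstack([cv2.resize(x["color"][140:225,130:365],None,fx=3,fy=3,interpolation=cv2.INTER_NEAREST) for x in (t0,t)])
cv2.imwrite("pics/cmp4.png",A[:,:,::-1])
E
```

```text
6.25 [ 518.91028909 -263.48684404  225.54609675] [0.5423722  0.41232915 0.66897606] 0.021858890856774445
```

View pics/wrist4.png

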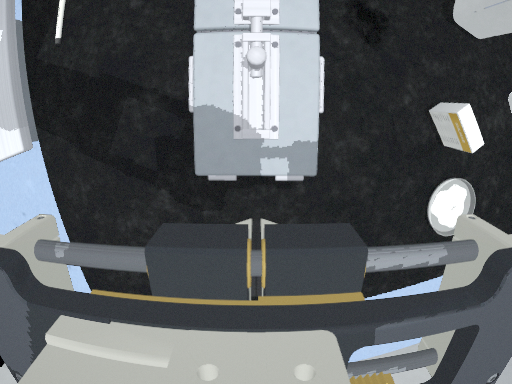

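View pics/cmp4.png

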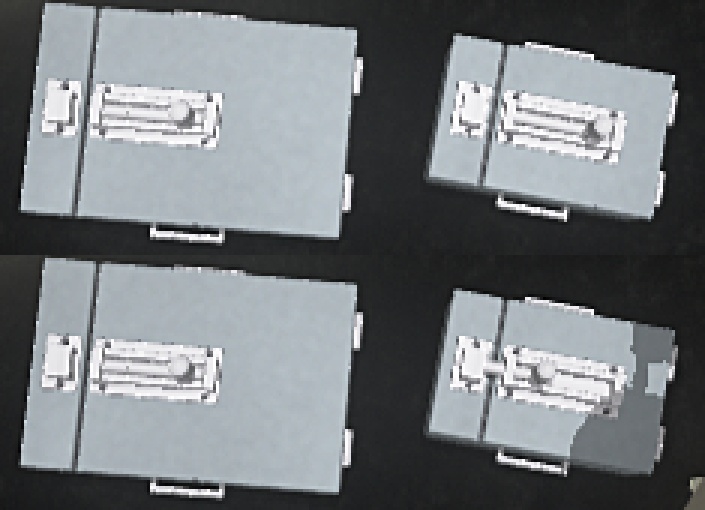

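```bash
python3 - <<'E'
from h import *
from plant import bot
t=load("top4")
a=plane(t,130+544/3-.5,140+114/3-.5,138);b=np.array([533.5,-194,138]);print(a,np.linalg.norm(a-b), np.linalg.norm(a[:2]-[553.5,-92]))
d0=load("top0")["color"][140:225,130:255].astype(int);d1=t["color"][140:225,130:255].astype(int);print("large diff",abs(d0-d1).max())
bot.close_job()
E
```

```text
[ 541.47685478 -146.22981712  138.        ] 48.43160728736654 55.54663883623559
large diff 9
the job is handed in; nothing more can be done
```

The smaller box's bolt is home in its keeper, and the job is handed in. I pushed the knob along the track with the jaws shut until it stopped, then backed off and rose clear.

**Small bolt:** The tool stalled at y = -165.7 mm with the force rising to about 9 N, close to the predicted home position of about -167 mm. In the top view afterwards, the knob had moved about 48 mm and sat about 55.5 mm from the keeper (57 mm expected when home). The rod can be seen in the keeper.

**Large bolt:** The top-view pixels over the larger box are unchanged from the start, differing only at noise level, so its bolt was not moved.

**Robot:** The tool is clear of everything and at rest at z = 225 mm. The force reading is about 1 N or less. The last reading was at 6.25 s.

**Disagreement:** The scene camera's first reading of the knob was about 8–9 mm off the top camera's. The wrist camera agreed with the top camera to about 1–2 mm, so I used those two.

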